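Count to the third gap and slide the corner tile home

TASK

Run a fingertip along the top of the wooden rack's metal back rail, starting at the end with the red post and touching the rail behind the first, second and third gaps in turn, counting every gap whether filled or empty, and do not touch the rail behind the fourth. Then push the blue corner tile across the bench into that third gap until it is fully home against the back board. Its glue joint is still setting, so never lift or tip it, and leave everything else where it stands.

Things in the scene. Friction and masses are not known exactly. Their poses are not given: they have to be found in the camera images.
- rack: Fixed plywood rack. Origin on the bench under the middle of its back board; x points from the open front to the board, y left along it, z up. Board x -9 to 9 mm, y -128 to 128, 50 mm high with rail. Five dividers 8 mm thick, 30 high, reach forward to x -75 at y -124, -62, 0, 62, 124: four gaps 54 mm wide, open in front and above, bench as floor: a at y +93, b +31, c -31, d -93.
- cap_red: Red round plastic post, 22 mm across, 50 mm high, fixed at one end of the rack's back board (rack x 0, y +142 or -142 mm, varies); a grey one stands at the other end. Gaps count from the red one: red at +y gives a b c d, red at -y gives d c b a. Origin: centre of its underside.
- tile: Loose blue L-shaped corner tile, 0.08 to 0.17 kg: sole 70 (x) x 44 (y) x 12 mm flat on the bench, upright leg 10 mm thick, 44 wide, 42 high at its near edge (x -35 to -25). Origin: centre of the sole's underside, centre of mass at x -9 mm; x points from leg to plain end. Starts in front of the rack, leg towards the robot, up to 0.35 rad askew to the rack.
- flat_a: Loose white flat tile, 68 x 46 x 10 mm, already lying in gap a. Origin: centre of its underside.
- flat_d: Loose white flat tile, 68 x 46 x 10 mm, already lying in gap d. Origin: centre of its underside.
- block: Wooden tapping block, 150 (x) x 60 (y) x 35 mm, loose on the bench at the left. Origin: centre of its underside.
- jar: Glass jar of spacers, 76 mm across, 101 mm high with its lid, standing loose at the left. Origin: centre of its underside.
- mallet: Rubber mallet, loose, lying on the bench at the right: handle 28 mm thick along its x, head 60 mm across and 100 mm long along its y, centred at x = +65 mm. Overall 255 mm long. Origin: at bench height, under the handle axis, 160 mm from the handle's end.
- rail_a: Aluminium rail strip on top of the back board behind gap a (rack y = +93 mm), fixed, 58 mm long (y), 18 mm wide (x), 6 mm thick, smooth, level; 4 mm grooves part it from its neighbours, which are at the same height. Origin: centre of its top face, 50 mm above the bench. Axes as the rack's.
- home_a (a point): Where the corner tile's origin lies when it is fully home in gap a, sole against the back board: on the bench, 44 mm in front of the middle of the back board. Axes as the rack's.
- rail_b: Aluminium rail strip on top of the back board behind gap b (rack y = +31 mm), fixed, 58 mm long (y), 18 mm wide (x), 6 mm thick, smooth, level; 4 mm grooves part it from its neighbours, which are at the same height. Origin: centre of its top face, 50 mm above the bench. Axes as the rack's.
- home_b (a point): Where the corner tile's origin lies when it is fully home in gap b, sole against the back board: on the bench, 44 mm in front of the middle of the back board. Axes as the rack's.
- rail_c: Aluminium rail strip on top of the back board behind gap c (rack y = -31 mm), fixed, 58 mm long (y), 18 mm wide (x), 6 mm thick, smooth, level; 4 mm grooves part it from its neighbours, which are at the same height. Origin: centre of its top face, 50 mm above the bench. Axes as the rack's.
- home_c (a point): Where the corner tile's origin lies when it is fully home in gap c, sole against the back board: on the bench, 44 mm in front of the middle of the back board. Axes as the rack's.
- rail_d: Aluminium rail strip on top of the back board behind gap d (rack y = -93 mm), fixed, 58 mm long (y), 18 mm wide (x), 6 mm thick, smooth, level; 4 mm grooves part it from its neighbours, which are at the same height. Origin: centre of its top face, 50 mm above the bench. Axes as the rack's.
- home_d (a point): Where the corner tile's origin lies when it is fully home in gap d, sole against the back board: on the bench, 44 mm in front of the middle of the back board. Axes as the rack's.
Not all that is in view belongs to the job. There is more than one size of the tile; the one meant has the size given above.

How it is judged:
On the way, in this order (a step that is already met when the one before it is completed fails the run):
1. a fingertip touches the rail behind the first gap from the red post (((y of cap_red in the frame of rack above 0 m and contact force between the fingers and rail_a above 0.3 N) or (y of cap_red in the frame of rack below 0 m and contact force between the fingers and rail_d above 0.3 N))), for 0.1 s.
2. then behind the second gap (((y of cap_red in the frame of rack above 0 m and contact force between the fingers and rail_b above 0.3 N) or (y of cap_red in the frame of rack below 0 m and contact force between the fingers and rail_c above 0.3 N))), for 0.1 s.
3. then behind the third gap (((y of cap_red in the frame of rack above 0 m and contact force between the fingers and rail_c above 0.3 N) or (y of cap_red in the frame of rack below 0 m and contact force between the fingers and rail_b above 0.3 N))), for 0.1 s.
4. then the corner tile is home in the third gap (((y of cap_red in the frame of rack above 0 m and horizontal distance between tile and home_c below 0.009 m) or (y of cap_red in the frame of rack below 0 m and horizontal distance between tile and home_b below 0.009 m)) and angle between the x axis of tile and the x axis of rack, either way round below 0.15 rad and angle between tile's own z axis and vertical below 0.08 rad and height (world z) of tile below 0.005 m), for 0.2 s.
At the end, for the whole second after the job is handed in: The blue corner tile lies flat on the bench in the third gap from the red post, its centre within 9 mm of the fully home place, square to the rack within 0.15 rad, at rest; the white tiles, block, jar and mallet are within 30 mm of where they began (all of step 4 and linear speed of tile below 0.01 m/s and distance of each of flat_a, flat_d, block, jar, mallet from where it was at the start of the episode below 0.03 m); the robot touches nothing.
It fails at once if the rail is touched behind the fourth gap ((y of cap_red in the frame of rack above 0 m and contact force between the fingers and rail_d above 0.5 N) or (y of cap_red in the frame of rack below 0 m and contact force between the fingers and rail_a above 0.5 N)).
It fails at once if the corner tile is lifted or tipped (height (world z) of tile above 0.012 m or angle between tile's own z axis and vertical above 0.3 rad).
It fails at once if another thing is moved by more than 30 mm (distance of any of flat_a, flat_d, block, jar, mallet from where it was at the start of the episode above 0.03 m).
It also fails if it takes over 64 s, if anything falls off the work surface, if the arm or the gripper's body presses on something with over 40 N, if the wrist force passes 120 N, or if a joint passes its speed limit or range.

ROBOT

A 6-joint arm with a two-finger parallel gripper is mounted at the origin on the work surface. World frame = base frame: x ahead of the robot, y to its left, z up, the work surface at z = 0. Lengths are in m, angles in rad, forces in N, time in s.
With the tool pointing down it reaches from about 0.35 to 0.85 m from the base axis. Payload 8.1 kg.
Tool frame: the origin (TCP) lies on the centre line of the jaws, within the pads' length; the fingertips stand 19 mm ahead of it and the grasp point (between the pads) is the TCP (arm.tip_extent is the distance from the TCP to the fingertips, in m); z points along the fingers, y is the line along which they close (so a half turn about z gives the same grasp; the last joint's range is limited). The gripper opens to 85 mm and grips with 20 to 120 N. Pads are 22 mm wide; open, the fingers measure 114 mm over their backs; the gripper's body (76 mm by 85 mm) begins 54 mm behind the grasp point. The pads swing forward as they close: fully open they stand 13 mm farther back than shut.
Start: joints at [1.044, 0.13, 1.488, -0, 1.523, -0.085], TCP at [0.257, 0.542, 0.25] pointing down, gripper open.
Joint ranges: [-2.96, 2.96], [-0.89, 2.26], [0.02, 2.5], [-1.34, 4.48], [0, 2.73], [-2.66, 2.66]. Speed limits (rad/s): [2.39, 2.39, 2.79, 3.14, 3.14, 3.14].

INTERFACE

Orientations are given as a unit quaternion [x, y, z, w].
In Python, from bench import monitor, imaging, order, arm gives the robot as it stands.
- The arm moves only by the tool drive_tool, never from a script. Its argument "deltas" is a list of rows, each a list of 7 numbers: the closure, from 0 (fully open) to 1 (shut), then the shift along the tool's x, y, z in cm, then the turn, a rotation vector about the tool's x, y, z in rad. In form: [[hand, dx, dy, dz, rx, ry, rz], ...]. A call has 1 to 10 rows; each row shifts and turns the commanded pose from where the row before left it, along the tool's axes as they then stand; what a row does not reach is not made up. A row lasts 1/8 s, in which the tool goes at most 62.5 mm and 10.7 degrees, less where a joint would pass 70% of its speed; a pose out of reach is approached as far as the arm can. A call is refused whole if a number of a shift passes 6.25 or a number of a turn 0.188, either way. A call with a gripper value outside its range is refused whole. The fingers move at their own pace and stop on an object; "grip_force" is the grip in N (left out, the last holds). Time passes only in rows, so rows that do not move let the fingers close. It gives the time, the measured TCP pose, the force, the opening and the grip force at its end, in the units of the state.
- monitor.state(): the state, without advancing time (a new reading comes with each control period).
- imaging.get_image(name): name is "side" or "top"; returns the picture (480x640x3 uint8, red, green, blue); there is no depth.
- imaging.camera_info(name): a dict with "fx", "fy", "cx", "cy" (pixels), "k1" (the pictures are not rectified: a ray, as slopes to the right and down, at radius r is drawn at 1 + k1 r^2 times it, then the intrinsics apply), "origin" and "rotation" of the camera in the world. Camera axes: x right, y up, looking along -z (the intrinsics and any distortion apply to the point x, -y, -z); pixel columns grow to the right and rows downward; lengths in m; the calibration is good to about 2 mm. A picture is of the moment at which its call begins. camera_info takes no time and is no camera call.
- order.sign_off(): hands the job in; it is judged then, once.
The state is a dict: "time": time; "joint_positions": joint angles; "dq": joint speeds; "tau": joint torques, N m; "ee_pos": TCP position; "eef_rot": TCP orientation; "force": force on the tool from outside, world axes, zero at the start; "wrist_torque": the same for the moment, N m; "width": opening from 0.0 (shut) to 1.0 (fully open); "finger_force": force on a finger pad.
Only numpy, scipy, OpenCV 4.12 (cv2) and the standard library are available. Lean on these libraries where they do the work, as an engineer would, in place of code of your own. Each camera call takes 0.05 s, during which the arm holds its last target. There are 200 camera calls.

## Working session

There is one attempt and no reset: what is moved stays moved. The work goes in short steps, Python scripts to look and compute and a tool call to move; the robot and the scene stay as the last step left them, time stands still between calls to the robot, and variables do not carry over. Pictures are saved under pics/ and viewed, at most 10 in all, crops included, and the job is handed in when it is done.

Besides the shell and the picture viewer there is one more tool, called after "Emit:" by a JSON object that holds its "name" and its "arguments". drive_tool: Moves the arm, as the interface text tells. Its arguments: {"type":"object","properties":{"deltas":{"type":"array"},"grip_force":{"type":"number"}},"required":["deltas"]}

```bash
mkdir -p pics; cat > h.py <<'E'
import numpy as np, cv2
from bench import monitor, imaging, order, arm
def save(n,f):
    im=imaging.get_image(n); cv2.imwrite(f'pics/{f}.png',im[:,:,::-1]); return im
def ray(n,u,v):
    c=imaging.camera_info(n); K=np.array([[c['fx'],0,c['cx']],[0,c['fy'],c['cy']],[0,0,1.]])
    # brown model: distorted = s*(1+k1 r^2)
    p=cv2.undistortPoints(np.array([[[u,v]]],float),K,np.array([c['k1'],0,0,0.]))[0,0]
    d=np.array(c['rotation'])@np.array([p[0],-p[1],-1]); return np.array(c['origin']),d
def onz(n,u,v,z):
    o,d=ray(n,u,v); return o+d*(z-o[2])/d[2]
def proj(n,P):
    c=imaging.camera_info(n); q=np.array(c['rotation']).T@(np.array(P)-c['origin'])
    x,y=q[0]/-q[2],-q[1]/-q[2]; s=1+c['k1']*(x*x+y*y)
    return c['fx']*x*s+c['cx'],c['fy']*y*s+c['cy']
E
python3 - <<'E'
from h import *
save('top','top0');save('side','side0')
for n in('top','side'):print(imaging.camera_info(n))
s=monitor.state();print(s); print(arm.tip_extent)
E
```

```text
{'fx': 558.6276660830938, 'fy': 558.6276660830938, 'cx': 327.8291819299913, 'cy': 230.05002071001536, 'k1': -0.03374244213586046, 'origin': array([0.32452243, 0.04477822, 1.24076016]), 'rotation': array([-0.06385425,  0.07190551,  0.7055989 , -0.70205585])}
{'fx': 515.5887825386525, 'fy': 515.5887825386525, 'cx': 311.57968878710716, 'cy': 244.1377206566951, 'k1': 0.010264003770883235, 'origin': array([0.40892914, 0.95814812, 0.75191027]), 'rotation': array([-0.03640051,  0.45229229,  0.8899049 , -0.04664723])}
{'time': 0.1, 'joint_positions': array([ 1.04358145e+00,  1.31097166e-01,  1.48919033e+00,  2.59863810e-05,
        1.52299565e+00, -8.54228426e-02]), 'dq': array([-2.76539198e-03, -3.00858893e-03, -3.29889899e-03,  1.17304221e-04,
        4.40520508e-04,  4.25383008e-05]), 'tau': array([ 8.80871830e-04, -5.70956826e+01, -5.01940334e+01, -3.11287922e-04,
        8.38223496e-03,  8.34101206e-05]), 'ee_pos': array([0.25628325, 0.54199281, 0.24933146]), 'eef_rot': array([ 2.19104496e-01,  9.75701033e-01, -8.01986574e-04, -2.67258458e-04]), 'force': array([-1.22839314,  0.10453419, -0.18639704]), 'wrist_torque': array([ 0.02627667,  0.02817844, -0.01790145]), 'finger_force': 0.0, 'width': 1.0002359543284929}
0.019
```

View pics/top0.png

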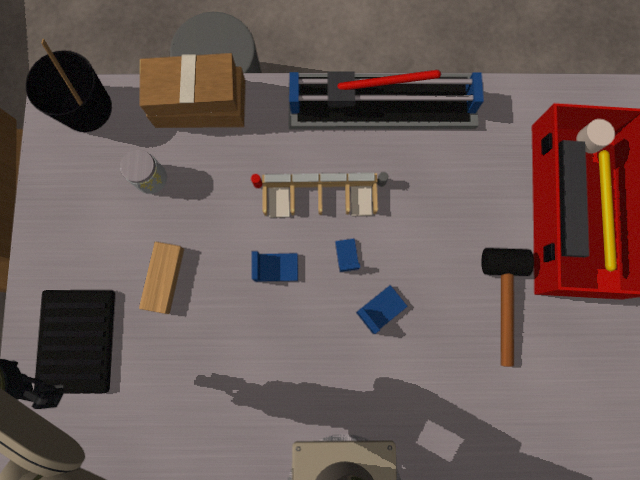

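View pics/side0.png

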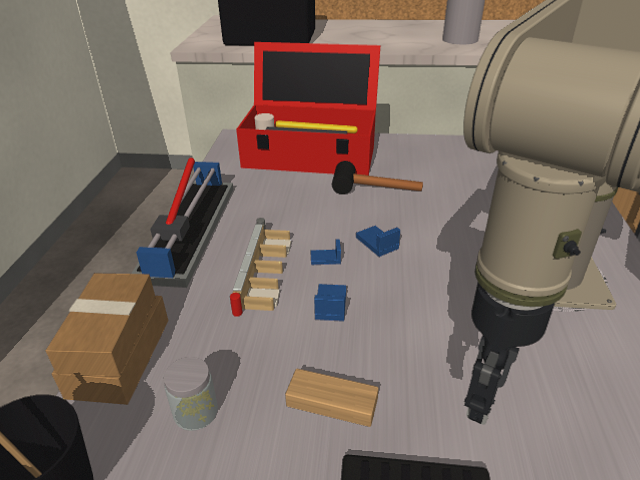

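The top view shows the rack, with the red post at (257,181) at the +y end and grey at (382,178). Gap a at (280,203) and gap d at (364,200) hold white tiles; c, the third gap, is at (334,195). There are three candidates for the corner tile: blue at (275,267), (347,255) and (382,309). I'll measure each one.

```bash
cat >> h.py <<'E'
from scipy.spatial.transform import Rotation as R
_ci=imaging.camera_info
def _f(n):
    c=dict(_ci(n)); c['rotation']=R.from_quat(c['rotation']).as_matrix(); return c
class I:
    get_image=staticmethod(imaging.get_image); camera_info=staticmethod(_f)
imaging=I
E
python3 - <<'E'
from h import *
im=cv2.imread('pics/top0.png'); hsv=cv2.cvtColor(im,cv2.COLOR_BGR2HSV)
m=cv2.inRange(hsv,(100,120,30),(130,255,255)); m[:150]=0
cs,_=cv2.findContours(m,0,2)
for c in cs:
    if cv2.contourArea(c)<100: continue
    P=np.array([onz('top',*p[0],0.012)[:2] for p in c.astype(float)])
    r=cv2.minAreaRect((P*1000).astype(np.float32)); print('blue',cv2.boundingRect(c),np.round(r[0],1),np.round(r[1],1),round(r[2],1))
for nm,lo,hi,z in (('red',(0,150,80),(8,255,255),.05),):
    m=cv2.inRange(hsv,lo,hi); m2=m*0; m2[165:195,240:275]=m[165:195,240:275]
    mm=cv2.moments(m2,True); u,v=mm['m10']/mm['m00'],mm['m01']/mm['m00'];print(nm,u,v,onz('top',u,v,.04))
c=im[160:345,235:425]; cv2.imwrite('pics/crop1.png',cv2.resize(c,None,fx=3.2,fy=3.2,interpolation=cv2.INTER_CUBIC))
E
```

```text
blue (357, 286, 50, 48) [386.7 -87.1] [61.2 95.9] 37.9
blue (252, 252, 46, 29) [483.3 148.7] [100.5  62.3] 89.7
blue (336, 239, 24, 33) [507.8 -12.8] [68.5 45. ] 8.5
red 255.92380952380952 180.10476190476192 [0.67225394 0.18980939 0.04      ]
```

View pics/crop1.png

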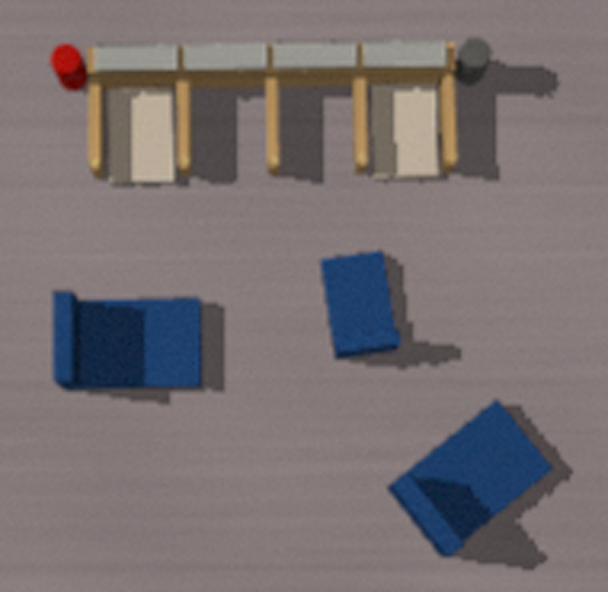

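Candidates and sizes: (275,267) is about 100×62 mm with its leg sideways, (382,309) is about 96×61 mm, and (347,255) is 68.5×45 mm with its leg towards the robot. The one at (347,255) is the tile meant. The crop confirms the red post on the left, so the third gap is c at crop (315,125). Next I'll measure the rack and tile poses.

```bash
python3 - <<'E'
from h import *
im=cv2.imread('pics/top0.png'); hsv=cv2.cvtColor(im,cv2.COLOR_BGR2HSV)
# rail mask: light, slightly grey/green, low saturation, bright
print('rail',hsv[178,280],hsv[177,340],'bench',hsv[225,300],'white',hsv[200,282])
m=np.zeros(hsv.shape[:2],np.uint8); roi=(slice(168,190),slice(262,378))
m[roi]=cv2.inRange(hsv[roi],(35,5,120),(115,60,255))
P=np.array([onz('top',u,v,.05)[:2] for v,u in np.argwhere(m)])*1000
r=cv2.minAreaRect(P.astype(np.float32));print('rail rect',len(P),r)
c=P.mean(0); w,V=np.linalg.eigh(np.cov(P.T)); y=V[:,1]*np.sign(V[1,1]); x=np.array([y[1],-y[0]])
q=(P-c)@np.c_[x,y]; print('c',c,'x',x,'ang',np.arctan2(x[1],x[0]),'ext',q.min(0),q.max(0))
# lines of front/back/ends of tile from corners of blue blob
b=np.zeros_like(m); b[235:275,330:365]=cv2.inRange(hsv,(100,120,30),(130,255,255))[235:275,330:365]
cs,_=cv2.findContours(b,0,2); k=max(cs,key=cv2.contourArea)
bx=cv2.boxPoints(cv2.minAreaRect(k)); print('box px',bx)
for u,v in bx: print(np.round(onz('top',u,v,0)*1000,1)[:2],np.round(onz('top',u,v,.012)*1000,1)[:2],np.round(onz('top',u,v,.042)*1000,1)[:2])
s=cv2.imread('pics/side0.png')[200:330,215:415]
cv2.imwrite('pics/side_crop.png',cv2.resize(s,None,fx=4,fy=4,interpolation=cv2.INTER_CUBIC))
E
```

```text
rail [ 30  12 151] [ 23  13 153] bench [  0  21 132] white [ 18  46 187]
rail rect 7 ((672.3883666992188, 48.84638214111328), (8.952774047851562, 226.1829376220703), 2.9205374717712402)
c [674.01358255  32.74968561] x [0.99928419 0.03782992] ang 0.03783894947858734 ext [ -4.98159007 -96.87626626] [  4.94631994 129.26616792]
box px [[334.94794 241.16182]
 [355.01154 238.07512]
 [359.65894 268.2832 ]
 [339.59534 271.36993]]
[540.5  13.9] [538.4  14.2] [533.2  15. ]
[547.4 -31.4] [545.2 -30.7] [539.8 -28.8]
[478.7 -40.8] [477.2 -39.9] [473.5 -37.9]
[472.    4.2] [470.6   4.5] [467.    5.5]
```

View pics/side_crop.png

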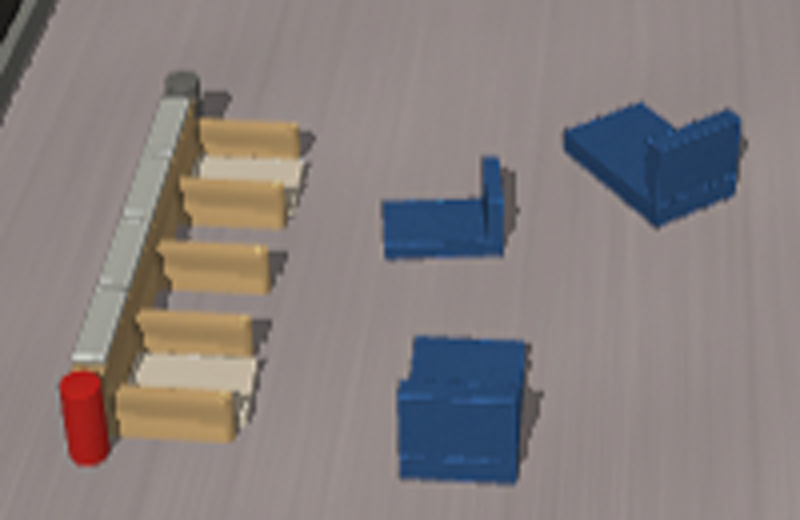

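The side crop agrees with the top view: the red post is the nearest end at (82,420), and the small blue L at (440,215) has its leg on the robot side. My rail mask was too tight, so I'll redo it.

```bash
python3 - <<'E'
from h import *
im=cv2.imread('pics/top0.png'); hsv=cv2.cvtColor(im,cv2.COLOR_BGR2HSV)
m=np.zeros(hsv.shape[:2],np.uint8); roi=(slice(168,190),slice(262,380))
m[roi]=cv2.inRange(hsv[roi],(12,0,138),(80,30,255))
n,l,st,ce=cv2.connectedComponentsWithStats(m); print(st[1:].tolist())
P=np.array([onz('top',u,v,.05)[:2] for v,u in np.argwhere(m)])*1000
c=P.mean(0); w,V=np.linalg.eigh(np.cov(P.T)); y=V[:,1]*np.sign(V[1,1]); x=np.array([y[1],-y[0]])
q=(P-c)@np.c_[x,y]; print(len(P),'c',c,'ang',np.arctan2(x[1],x[0]),'ext',np.percentile(q,[0,2,98,100],axis=0))
# side view: the rail likewise
s=cv2.imread('pics/side0.png'); h2=cv2.cvtColor(s,cv2.COLOR_BGR2HSV); m2=np.zeros(h2.shape[:2],np.uint8)
m2[220:293,230:264]=cv2.inRange(h2,(12,0,138),(80,30,255))[220:293,230:264]
n,l,st,ce=cv2.connectedComponentsWithStats(m2); k=[(st[i].tolist(),np.round(onz('side',*ce[i],.05)*1000,1)) for i in range(1,n) if st[i][4]>30]; print(k)
n,l,st,ce=cv2.connectedComponentsWithStats(m)
print([np.round(onz('top',*ce[i],.05)*1000,1) for i in range(1,n) if st[i][4]>30])
E
```

```text
[[293, 173, 25, 8, 178], [321, 173, 25, 8, 159], [349, 172, 25, 9, 177], [265, 174, 25, 8, 160]]
674 c [676.63158731  47.26372293] ang 0.011455391894777943 ext [[  -8.93175276 -118.01321431]
 [  -7.37185205 -115.29649759]
 [   7.46188892  116.9880076 ]
 [   9.23967124  121.42558243]]
[([233, 225, 29, 66, 496], array([674.8,  67.1,  50. ]))]
[array([676.3,  80.1,  50. ]), array([677.2,  18.6,  50. ]), array([677.5, -44.6,  50. ]), array([675.5, 140.9,  50. ])]
```

Rack origin is at about (676.6, 48.8) mm with yaw 0.011. The rail pieces are 62 mm apart, as they should be. Home c is about (633, 17). The tile is at about (508.6, −13.3) with yaw 0.15.

Plan:
1. Shut the hand, turn tool y to rack x, and touch the rail from a to c.
2. Push the tile sideways to line it up and square it.
3. Push it forward until it is home.

Emit:
{"name": "drive_tool", "arguments": {"deltas": [[1,0,0,0,0,0,0.186],[1,0,0,0,0,0,0.186],[1,0,0,0,0,0,0.186],[1,0,0,0,0,0,0.186],[1,0,0,0,0,0,0.186],[1,0,0,0,0,0,0.186],[1,0,0,0,0,0,0],[1,0,0,0,0,0,0]], "grip_force": 20}}

```text
time: 1.1
ee_pos: [0.2564, 0.5423, 0.25]
eef_rot: [0.701, 0.713, -0.0, 0.0]
force: [-0.0, -0.3, -0.1]
width: -0.001
finger_force: 0.0
```

Emit:
{"name": "drive_tool", "arguments": {"deltas": [[1,-4,4.2,0,0,0,0],[1,-4,4.2,0,0,0,0],[1,-4,4.2,0,0,0,0],[1,-4,4.2,0,0,0,0],[1,-4,4.2,0,0,0,0],[1,-4,4.2,0,0,0,0],[1,-4,4.2,0,0,0,0],[1,-4,4.2,0,0,0,0],[1,-4,4.2,0,0,0,0],[1,-4,4.2,0,0,0,0]]}}

```text
time: 2.35
ee_pos: [0.6829, 0.1464, 0.2502]
eef_rot: [0.701, 0.713, 0.0, -0.0]
force: [1.1, 1.1, 0.4]
width: 0.004
finger_force: 0.0
```

Emit:
{"name": "drive_tool", "arguments": {"deltas": [[1,0,0,0,0,0,0],[1,0,0,0,0,0,0],[1,0,0,0,0,0,0],[1,0,0,0,0,0,0]]}}

```text
time: 2.85
ee_pos: [0.6811, 0.1491, 0.2508]
eef_rot: [0.702, 0.712, 0.0, 0.0]
force: [-0.0, -1.2, 0.4]
width: 0.001
finger_force: 0.0
```

Emit:
{"name": "drive_tool", "arguments": {"deltas": [[1,-0.6,-0.5,4,0,0,0],[1,0,0,4,0,0,0],[1,0,0,4,0,0,0],[1,0,0,3,0,0,0],[1,0,0,1.5,0,0,0],[1,0,0,0,0,0,0],[1,0,0,0,0,0,0]]}}

```text
time: 3.72
ee_pos: [0.6779, 0.1422, 0.0874]
eef_rot: [0.702, 0.712, 0.001, 0.001]
force: [0.3, -0.8, 0.1]
width: -0.0
finger_force: 0.0
```

```bash
python3 - <<'E'
from h import *
a=save('side','s1'); t=save('top','t1'); print(monitor.state()['ee_pos'])
A=cv2.resize(a[130:330,190:390],None,fx=2,fy=2); B=cv2.resize(t[90:290,220:420],None,fx=2,fy=2)
cv2.imwrite('pics/v1.png',np.hstack([A,B])[:,:,::-1])
E
```

```text
[0.67806389 0.14207729 0.08752987]
```

View pics/v1.png

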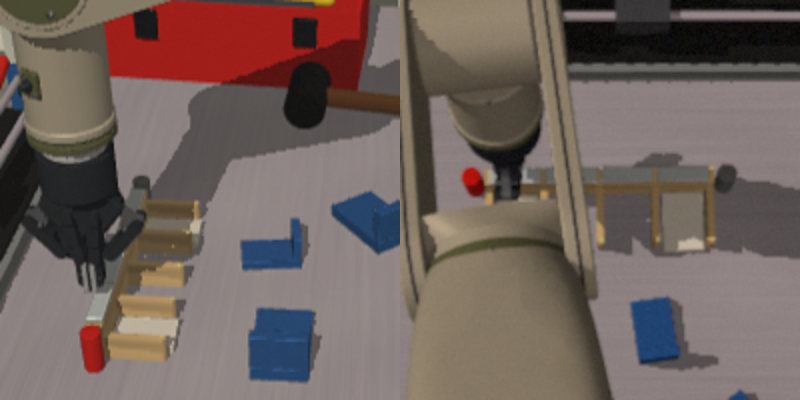

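The side panel shows the shut fingers at about (90,275), over the rail piece nearest the red post. Now I'll lower gently.

Emit:
{"name": "drive_tool", "arguments": {"deltas": [[1,0,-0.1,1.0,0,0,0],[1,0,0,0.3,0,0,0],[1,0,0,0.2,0,0,0],[1,0,0,0,0,0,0],[1,0,0,0,0,0,0]]}}

```text
time: 4.45
ee_pos: [0.6759, 0.1418, 0.0705]
eef_rot: [0.702, 0.712, 0.0, 0.0]
force: [-0.3, 0.7, 0.2]
width: -0.001
finger_force: 0.0
```

Emit:
{"name": "drive_tool", "arguments": {"deltas": [[1,0,0,0.2,0,0,0],[1,0,0,0,0,0,0]]}}

```text
time: 4.7
ee_pos: [0.6762, 0.1419, 0.0691]
eef_rot: [0.703, 0.712, 0.0, 0.0]
force: [-0.8, -0.9, 5.1]
width: 0.002
finger_force: 2.3
```

Emit:
{"name": "drive_tool", "arguments": {"deltas": [[1,0,0,0.1,0,0,0],[1,0,0,0,0,0,0]]}}

```text
time: 4.95
ee_pos: [0.6763, 0.1419, 0.0691]
eef_rot: [0.702, 0.712, 0.0, 0.0]
force: [-3.8, -0.7, 11.3]
width: 0.0
finger_force: 5.5
```

Emit:
{"name": "drive_tool", "arguments": {"deltas": [[1,-1,0,0,0,0,0],[1,-1,0,0,0,0,0],[1,-1,0,0,0,0,0],[1,-1,0,0,0,0,0],[1,-1,0,0,0,0,0],[1,-1,0,0,0,0,0],[1,0,0,0,0,0,0],[1,0,0,0,0,0,0]]}}

```text
time: 5.95
ee_pos: [0.6779, 0.0816, 0.0691]
eef_rot: [0.703, 0.712, 0.001, 0.001]
force: [-1.1, -0.9, 7.1]
width: 0.002
finger_force: 3.7
```

Emit:
{"name": "drive_tool", "arguments": {"deltas": [[1,-1,0,0,0,0,0],[1,-1,0,0,0,0,0],[1,-1,0,0,0,0,0],[1,-1,0,0,0,0,0],[1,-1,0,0,0,0,0],[1,-1,0,0,0,0,0],[1,0,0,0,0,0,0],[1,0,0,0,0,0,0]]}}

```text
time: 6.95
ee_pos: [0.6787, 0.0215, 0.0691]
eef_rot: [0.703, 0.712, 0.001, 0.001]
force: [-0.6, 0.2, 6.5]
width: -0.001
finger_force: 3.7
```

Emit:
{"name": "drive_tool", "arguments": {"deltas": [[1,0,0,-4,0,0,0],[1,0,0,-4,0,0,0],[1,-2.2,-4.5,0,0,0,0],[1,-2.2,-4.5,0,0,0,0],[1,-2.2,-4.5,0,0,0,0],[1,-2.2,-4.5,0,0,0,0],[1,0,0,0,0,0,0],[1,0,0,0,0,0,0],[1,0,0,0,0,0,0]]}}

```text
time: 8.07
ee_pos: [0.4996, -0.0682, 0.1478]
eef_rot: [0.702, 0.712, 0.0, 0.0]
force: [0.5, -0.1, 0.2]
width: -0.002
finger_force: 0.0
```

Emit:
{"name": "drive_tool", "arguments": {"deltas": [[1,0,0,4,0,0,0],[1,0,0,4,0,0,0],[1,0,0,3,0,0,0],[1,0,0,0.8,0,0,0],[1,0,0,0,0,0,0],[1,0,0,0,0,0,0]]}}

```text
time: 8.82
ee_pos: [0.5, -0.0687, 0.0309]
eef_rot: [0.702, 0.712, 0.001, 0.001]
force: [-0.6, 0.2, -0.8]
width: -0.001
finger_force: 0.0
```

```bash
python3 - <<'E'
from h import *
a=save('side','s2'); t=save('top','t2'); print(monitor.state()['ee_pos'])
A=cv2.resize(a[150:350,220:420],None,fx=2,fy=2); B=cv2.resize(t[150:350,260:460],None,fx=2,fy=2)
cv2.imwrite('pics/v2.png',np.hstack([A,B])[:,:,::-1])
E
```

```text
[ 0.49982278 -0.06879388  0.03086712]
```

View pics/v2.png

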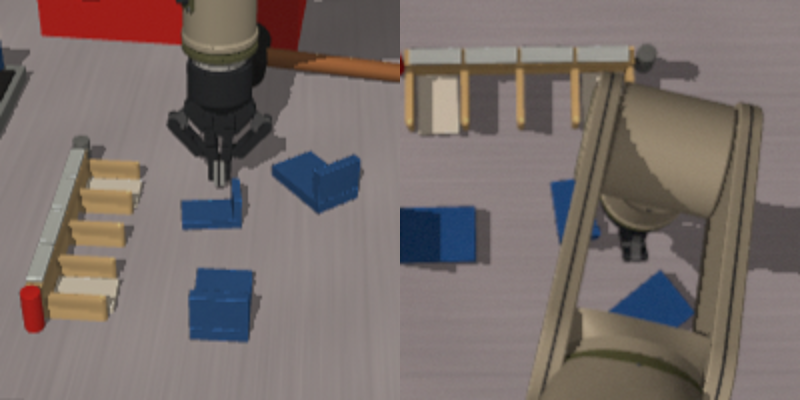

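The side panel shows the fingers on the far (−y) side of the tile at about (218,175), clear of it and of the big tile. I'll lower to a tip height of 5 mm, then push +y.

Emit:
{"name": "drive_tool", "arguments": {"deltas": [[1,0,0,0.7,0,0,0],[1,0,0,0,0,0,0],[1,1,0,0,0,0,0],[1,0.5,0,0,0,0,0],[1,0.5,0,0,0,0,0],[1,0.5,0,0,0,0,0],[1,0.5,0,0,0,0,0],[1,0.5,0,0,0,0,0],[1,0.5,0,0,0,0,0],[1,0,0,0,0,0,0]]}}

```text
time: 10.18
ee_pos: [0.4979, -0.0281, 0.0223]
eef_rot: [0.702, 0.712, 0.0, -0.0]
force: [0.7, 0.0, -0.3]
width: 0.0
finger_force: 0.0
```

Emit:
{"name": "drive_tool", "arguments": {"deltas": [[1,0.3,0,0,0,0,0],[1,0.3,0,0,0,0,0],[1,0.3,0,0,0,0,0],[1,0,0,0,0,0,0],[1,0,0,0,0,0,0]]}}

```text
time: 10.8
ee_pos: [0.4979, -0.0195, 0.0223]
eef_rot: [0.702, 0.712, 0.0, -0.0]
force: [-0.6, 0.2, -0.0]
width: 0.001
finger_force: 0.0
```

Emit:
{"name": "drive_tool", "arguments": {"deltas": [[1,-1,0,0,0,0,0],[1,-1,0,-1,0,0,0],[1,0,0,-5,0,0,0],[1,0,0,-6,0,0,0],[1,5.5,-2,0,0,0,0],[1,5.5,-2,0,0,0,0],[1,5.5,-2,0,0,0,0],[1,5.5,-2,0,0,0,0]]}}

```text
time: 11.8
ee_pos: [0.4151, 0.1804, 0.1434]
eef_rot: [0.703, 0.711, 0.001, 0.0]
force: [1.1, 0.6, -0.1]
width: 0.001
finger_force: 0.0
```

Emit:
{"name": "drive_tool", "arguments": {"deltas": [[1,0,0,0,0,0,-0.175],[1,0,0,0,0,0,-0.175],[1,0,0,0,0,0,-0.175],[1,0,0,0,0,0,-0.175],[1,0,0,0,0,0,-0.175],[1,0,0,0,0,0,-0.175],[1,0,0,0,0,0,-0.175],[1,0,0,0,0,0,-0.175],[1,0,0,0,0,0,-0.17],[1,0,0,0,0,0,0]]}}

```text
time: 13.05
ee_pos: [0.4157, 0.179, 0.143]
eef_rot: [-0.005, 1.0, 0.0, 0.0]
force: [-0.5, -0.2, -0.7]
width: 0.0
finger_force: 0.0
```

```bash
cat >> h.py <<'E'
def tile(f):
    im=save('top',f); hsv=cv2.cvtColor(im,cv2.COLOR_RGB2HSV)
    b=cv2.inRange(hsv,(100,120,30),(130,255,255)); b[:150]=0
    cs,_=cv2.findContours(b,0,2)
    for k in cs:
        r=cv2.minAreaRect(k)
        if cv2.contourArea(k)<200: continue
        bx=cv2.boxPoints(r); bx=bx[np.argsort(bx[:,1])]
        far=np.array([onz('top',u,v,.012)[:2] for u,v in bx[:2]]).mean(0)
        near=np.array([onz('top',u,v,0)[:2] for u,v in bx[2:]]).mean(0)
        d=far-near; print(np.round(r[0]),np.round(r[1],1),'mid',np.round((far+near)*500,1),'len',round(np.hypot(*d)*1000,1),'yaw',round(np.arctan2(d[1],d[0]),3))
    print(monitor.state()['ee_pos'])
E
python3 -c "
from h import *
tile('t3')"
```

```text
[382. 309.] [28.4 43.6] mid [386.8 -87.7] len 94.9 yaw -0.91
[284. 267.] [26. 27.] mid [481.6 128.9] len 56.6 yaw -0.005
[336. 253.] [30. 19.] mid [512.6  13.1] len 65.9 yaw -0.004
[0.41565194 0.1790387  0.1428696 ]
```

The tile is now at about (512.6, 13.1), square within 0.02 rad, and 3 mm short of the gap line. I'll set the fingers slightly apart behind the leg and push forward, drifting slightly in +y.

Emit:
{"name": "drive_tool", "arguments": {"deltas": [[0.88,-0.6,-4.1,0,0,0,0],[0.88,-0.6,-4.1,0,0,0,0],[0.88,-0.6,-4.1,0,0,0,0],[0.88,-0.6,-4.1,0,0,0,0],[0.88,0,0,0,0,0,0],[0.88,0,0,0,0,0,0],[0.88,0,0,5,0,0,0],[0.88,0,0,5,0,0,0],[0.88,0,0,1.7,0,0,0],[0.88,0,0,0,0,0,0]]}}

```text
time: 14.35
ee_pos: [0.4394, 0.017, 0.0237]
eef_rot: [-0.006, 1.0, 0.0, -0.002]
force: [0.0, 0.2, 1.5]
width: 0.121
finger_force: 0.0
```

Emit:
{"name": "drive_tool", "arguments": {"deltas": [[0.88,0,0,0,0,0,0],[0.88,-1,0,0.1,0,0,0],[0.88,-0.7,0,0,0,0,0],[0.88,0,0,0,0,0,0]]}}

```text
time: 14.85
ee_pos: [0.4595, 0.0159, 0.025]
eef_rot: [-0.006, 1.0, -0.0, 0.001]
force: [-0.6, -0.5, 0.4]
width: 0.119
finger_force: 0.0
```

Emit:
{"name": "drive_tool", "arguments": {"deltas": [[0.88,-0.6,0.04,0,0,0,0],[0.88,-0.6,0.04,0,0,0,0],[0.88,-0.6,0.04,0,0,0,0],[0.88,-0.6,0.04,0,0,0,0],[0.88,-0.6,0.04,0,0,0,0],[0.88,-0.6,0.04,0,0,0,0],[0.88,-0.6,0.04,0,0,0,0],[0.88,-0.6,0.04,0,0,0,0],[0.88,0,0,0,0,0,0],[0.88,0,0,0,0,0,0]]}}

```text
time: 16.1
ee_pos: [0.5062, 0.0198, 0.0243]
eef_rot: [-0.006, 1.0, 0.0, -0.0]
force: [0.1, 0.0, 0.1]
width: 0.119
finger_force: 0.0
```

```bash
python3 - <<'E'
from h import *
tile('t4'); a=save('side','s4'); t=cv2.imread('pics/t4.png')[:,:,::-1]
A=cv2.resize(a[190:340,220:370],None,fx=2.6,fy=2.6); B=cv2.resize(t[150:300,250:400],None,fx=2.6,fy=2.6)
cv2.imwrite('pics/v4.png',np.hstack([A,B])[:,:,::-1])
E
```

```text
[387. 305.] [27.2 30.1] mid [396.9 -99. ] len 59.4 yaw 0.694
[271. 266.] [28. 38.] mid [484.  156.7] len 61.1 yaw -0.005
[0.50606021 0.01974308 0.02425012]
```

View pics/v4.png

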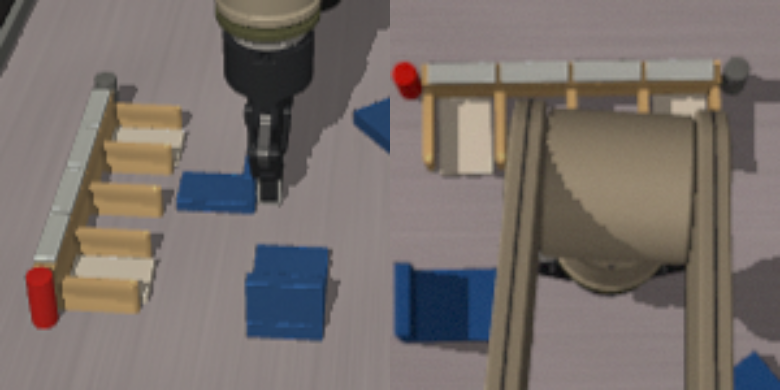

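The side panel shows the tile flat and still being pushed squarely, with its sole at crop (178–255, 172–213), just short of the dividers. I'll check its lateral position from the sole's lower +y edge.

```bash
cat >> h.py <<'E'
def sideedge(f,u0,u1,v0=240,v1=290,cam='side'):
    im=cv2.imread(f'pics/{f}.png') ; b=cv2.inRange(cv2.cvtColor(im,cv2.COLOR_BGR2HSV),(100,120,30),(130,255,255))
    P=[]
    for u in range(u0,u1,2):
        r=np.flatnonzero(b[v0:v1,u])
        # lowest row of the first contiguous run = bottom edge on the bench
        if len(r): 
            e=np.flatnonzero(np.diff(r)>1); k=r[e[0]] if len(e) else r[-1]
            P.append(onz('side',u,v0+k+.5,0)[:2]*1000)
    P=np.array(P); k=np.polyfit(P[:,0],P[:,1],1); print('edge x',P[:,0].min().round(1),P[:,0].max().round(1),'y mid',np.round(np.polyval(k,P[:,0].mean()),1),'slope',k[0].round(3))
E
python3 -c "
from h import *
sideedge('s4',290,316,245,280)
sideedge('s2',313,336,245,275)"
```

```text
edge x 527.6 584.1 y mid 38.5 slope 0.036
edge x 481.7 533.3 y mid 8.0 slope 0.088
```

The lateral position is 16.5 mm against 16.4 wanted, so I'll continue straight.

Emit:
{"name": "drive_tool", "arguments": {"deltas": [[0.88,-0.6,0,0,0,0,0],[0.88,-0.6,0,0,0,0,0],[0.88,-0.6,0,0,0,0,0],[0.88,-0.6,0,0,0,0,0],[0.88,-0.6,0,0,0,0,0],[0.88,-0.6,0,0,0,0,0],[0.88,-0.6,0,0,0,0,0],[0.88,-0.6,0,0,0,0,0],[0.88,-0.6,0,0,0,0,0],[0.88,0,0,0,0,0,0]]}}

```text
time: 17.45
ee_pos: [0.5608, 0.0204, 0.0244]
eef_rot: [-0.006, 1.0, -0.0, 0.0]
force: [1.2, -0.4, -0.9]
width: 0.116
finger_force: 0.0
```

Emit:
{"name": "drive_tool", "arguments": {"deltas": [[0.88,-0.5,0,0,0,0,0],[0.88,-0.5,0,0,0,0,0],[0.88,-0.4,0,0,0,0,0],[0.88,-0.3,0,0,0,0,0],[0.88,-0.2,0,0,0,0,0],[0.88,0,0,0,0,0,0]]}}

```text
time: 18.2
ee_pos: [0.5794, 0.0206, 0.0243]
eef_rot: [-0.006, 1.0, -0.0, 0.0]
force: [0.4, -0.2, 0.2]
width: 0.119
finger_force: 0.0
```

```bash
python3 - <<'E'
from h import *
a=save('side','s5'); print(monitor.state()['ee_pos'],monitor.state()['force'])
cv2.imwrite('pics/v5.png',cv2.resize(a[190:320,215:365],None,fx=4,fy=4,interpolation=cv2.INTER_CUBIC)[:,:,::-1])
E
```

```text
[0.57929914 0.02062068 0.02430535] [-0.71657778  0.3142941   0.54271391]
```

View pics/v5.png

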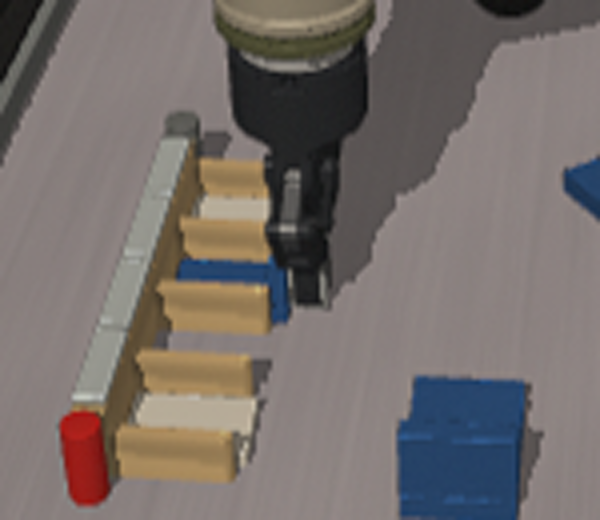

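The tile is in the third gap (crop 180–290, 260–320), a few mm short. I'll finish in small steps, watching the force.

Emit:
{"name": "drive_tool", "arguments": {"deltas": [[0.88,-0.2,0,0,0,0,0],[0.88,-0.2,0,0,0,0,0],[0.88,-0.1,0,0,0,0,0],[0.88,0,0,0,0,0,0]]}}

```text
time: 18.75
ee_pos: [0.5841, 0.0207, 0.0242]
eef_rot: [-0.006, 1.0, 0.0, -0.0]
force: [-2.3, -0.3, -0.5]
width: 0.12
finger_force: 0.9
```

Emit:
{"name": "drive_tool", "arguments": {"deltas": [[0.88,-0.15,0,0,0,0,0],[0.88,0,0,0,0,0,0]]}}

```text
time: 19.0
ee_pos: [0.5841, 0.0207, 0.024]
eef_rot: [-0.006, 1.0, -0.0, -0.002]
force: [-9.0, -1.1, 5.9]
width: 0.116
finger_force: 4.7
```

Emit:
{"name": "drive_tool", "arguments": {"deltas": [[0.88,-0.15,0,0,0,0,0],[0.88,0,0,0,0,0,0]]}}

```text
time: 19.25
ee_pos: [0.5841, 0.0207, 0.0236]
eef_rot: [-0.006, 1.0, 0.0, -0.003]
force: [-16.2, -0.3, 10.9]
width: 0.118
finger_force: 8.2
```

There's firm resistance at the expected depth, within 3 mm. I'll back off, lift clear and check.

Emit:
{"name": "drive_tool", "arguments": {"deltas": [[0.88,0.5,0,0,0,0,0],[0.88,2,0,0,0,0,0],[0.88,3,0,0,0,0,0],[0.88,0,0,-5,0,0,0],[0.88,0,0,-6,0,0,0],[0.88,4,5,-2,0,0,0],[0.88,4,5,0,0,0,0],[0.88,3,5,0,0,0,0],[0.88,0,3,0,0,0,0],[0.88,0,0,0,0,0,0]]}}

```text
time: 20.5
ee_pos: [0.4236, 0.196, 0.1534]
eef_rot: [-0.008, 1.0, 0.0, 0.001]
force: [0.4, -0.5, -0.3]
width: 0.116
finger_force: 0.0
```

```bash
python3 - <<'E'
from h import *
tile('t6'); a=save('side','s6'); t=cv2.imread('pics/t6.png')[:,:,::-1]
A=cv2.resize(a[190:320,215:345],None,fx=3,fy=3,interpolation=2); B=cv2.resize(t[150:280,260:390],None,fx=3,fy=3,interpolation=2)
cv2.imwrite('pics/v6.png',np.hstack([A,B])[:,:,::-1])
E
```

```text
[382. 309.] [28.4 43.6] mid [386.8 -87.7] len 94.9 yaw -0.91
[279. 267.] [26. 36.] mid [481.7 138.9] len 56.6 yaw -0.006
[332. 200.] [29. 19.] mid [633.4  18.9] len 65.0 yaw -0.004
[0.42384725 0.19476801 0.15321365]
```

View pics/v6.png

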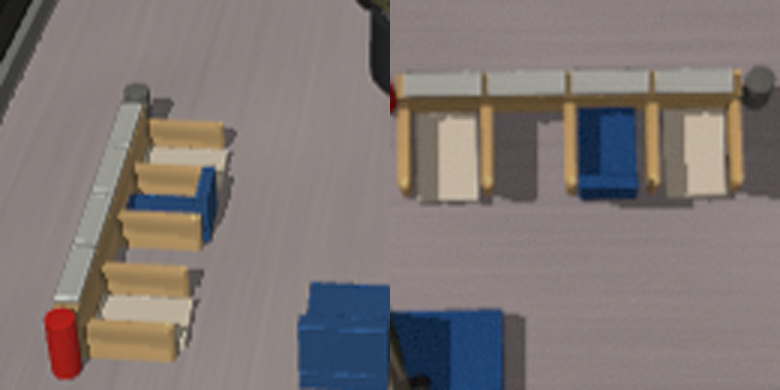

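The tile sits flat and square in the third gap from the red post, at right panel (608,150). It measures (633.4, 18.9) against home at (632.9, 17.3), with nothing else moved. I'll hand in.

```bash
python3 -c "
from bench import order
print(order.sign_off())"
```

```text
the job is handed in; nothing more can be done
None
```

I ran the fingertip along the rail behind gaps a, b and c in turn, never behind d, and pushed the blue tile flat into gap c, measured about 2 mm from the fully home place; the job is handed in, but no verdict came back.

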